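# Clear the reject and hang the kit basket

### The job

In the blue kit basket, one of the two aluminium brackets has a red-painted end: it is a reject, so first take it out and drop it into the red reject crate. Then hang the blue basket, with the good bracket still standing in its pocket, by its handle bar across both prongs of the empty hook stand and push it right back against the yellow stop plate. Do not knock or shift anything else.

Things in the scene. Friction and masses are not known exactly. Their poses are not given: they have to be found in the camera images.
- kit_basket: blue basket on the table, 90 (x) x 110 (y) x 50 mm high, walls 4, 0.28 kg, with a rigid steel bail: vertical 10 mm rods at y = +-50 carry a level 10 mm round bar along y, centre line 120 above the underside. Two grey pockets (inside 18 x 28, floor 4 and rims 47 above the underside) at x = +26 and -26, y = 0, each hold one bracket upright. Origin: centre of the underside
- basket_grip (a point): middle of the kit basket's bail bar, 120 above the underside, where a black rubber sleeve 14 (x) x 34 (y) x 14 (z) mm surrounds the bar; axes as the basket's, y along the bar
- reject: rejected aluminium bracket, a bar 14 (x) x 24 (y) x 92 mm (z) whose top end is painted red, standing upright in one of the basket's two pockets, its top 96 above the basket's underside; 85 g. Origin: centre of its lower end.
- reject_mid (a point): middle of the rejected bracket, 46 above its lower end
- good: good bracket, plain aluminium, the same shape, standing in the other pocket; it stays there. Origin: centre of its lower end.
- good_mid (a point): middle of the good bracket, 46 above its lower end
- reject_crate: red open-topped reject crate, 120 (x) x 160 (y) x 80 mm high, walls and floor 4 thick, fixed to the table. Origin: centre of the underside.
- hook_free: empty hook stand, fixed. Two level steel prongs (8 mm thick, at y = +-32, axis 170 above the table) point along its -x; their ends turn up from x = -95 to x = -112, 192 high. A yellow stop plate (90 wide, 170 to 205 high, front face at x = 0) crosses them. Base 150 x 120 x 8 from x = -60 to 90, posts 180 high at x = 55 to 67, y = +-32. Origin: on the table under the plate's front face
- hook_free_seat (a point): point midway between the empty stand's prongs, level with their tops (174 above the table), in the plane of the stop plate's front face; axes as the stand's. A seated bar's centre line is 5 above it, and with the sleeve against the plate 7 in front of it.
- hook_taken: the other hook stand, of the same shape and with the same kind of origin, already occupied by the green basket
- hung_basket: green empty basket of the same outside size and bail, hanging on the other stand's prongs; leave alone. Origin: centre of its underside.
- spray_can: green can with a white band, standing on the table, 52 diameter, 130 high; leave alone. Origin: centre of its underside.
- fastener_jar: pale jar, 60 diameter, 70 high; leave alone. Origin: centre of its underside.
- block0: aluminium block 45 x 30 x 28 high; leave alone. Origin: centre of its underside.
- block1: another aluminium block 45 x 30 x 28 high; leave alone. Origin: centre of its underside.
- screwdriver: screwdriver lying on the table, 180 long, along its x; leave alone

How it is judged (in metres and radians):
On the way, in this order (a step that is already met when the one before it is completed fails the run):
1. the rejected bracket is in the red crate (x of reject_mid in the frame of reject_crate between -0.058 and 0.058 m and y of reject_mid in the frame of reject_crate between -0.078 and 0.078 m and z of reject_mid in the frame of reject_crate between 0 and 0.075 m), for 0.2 s.
2. the blue basket hangs by its bar on the empty stand's prongs, pushed back to the stop plate (x of basket_grip in the frame of hook_free_seat between -0.022 and 0.002 m and y of basket_grip in the frame of hook_free_seat between -0.02 and 0.02 m and z of basket_grip in the frame of hook_free_seat between -0.003 and 0.014 m and contact force between kit_basket and hook_free above 0.8 N and contact force between kit_basket and the fingers below 0.2 N), for 0.2 s.
At the end, for the whole second after the job is handed in: Reject in the red crate (middle inside the walls, below the rim); blue basket hung by its bar on both prongs of the empty stand, bar centre at most 22 mm before the stop plate and 20 mm off the middle; good bracket standing in its pocket; all released and at rest (all of step 1 and all of step 2 and x of good_mid in the frame of kit_basket between -0.045 and 0.045 m and y of good_mid in the frame of kit_basket between -0.02 and 0.02 m and z of good_mid in the frame of kit_basket between 0.035 and 0.065 m and linear speed of each of kit_basket, reject, good below 0.03 m/s and angular speed of kit_basket below 0.3 rad/s); the robot touches nothing.
It fails at once if one of the things to be left alone is shifted by more than 30 mm (distance of any of hung_basket, spray_can, fastener_jar, block0, block1, screwdriver from where it was at the start of the episode above 0.03 m).
It also fails if it takes over 72 s, if anything falls off the work surface, if the arm or the gripper's body presses on something with over 40 N, if the wrist force passes 120 N, or if a joint passes its speed limit or range.

### The arm

A 6-joint arm with a two-finger parallel gripper is mounted at the origin on the work surface. World frame = base frame: x ahead of the robot, y to its left, z up, the work surface at z = 0. Lengths are in mm, angles in rad, forces in N, time in s.
With the tool pointing down it reaches from about 300 to 850 mm from the base axis. Payload 4.2 kg.
Tool frame: the origin (TCP) lies on the centre line of the jaws, within the pads' length; the fingertips stand 11 mm ahead of it and the grasp point (between the pads) lies 8 mm behind it; y points along the fingers, x is the direction in which the jaws open and shut, and the axes are right-handed (so a half turn about y gives the same grasp; the last joint's range is limited). The gripper opens to 91 mm and grips with 3 to 60 N. Pads are 32 mm wide; open, the fingers measure 118 mm over their backs; the gripper's body (76 mm by 178 mm) begins 60 mm behind the grasp point.
Start: joints at [1.287, 0.32, 1.565, -0, 1.257, -0.02], TCP at [149.933, 555.123, 224.976] pointing down, gripper open.
Joint ranges: [-3.11, 3.11], [-0.84, 2.01], [0.21, 2.61], [-1.34, 4.49], [0.05, 2.63], [-2.56, 2.56]. Speed limits (rad/s): [2.57, 2.57, 3.14, 3.14, 3.14, 3.14].

### API

Orientations are given as a rotation vector (axis times angle).
In Python, from plant import env gives the robot as it stands. The module is installed in compiled form; this text tells all that it offers.
- The arm moves only by the tool send_rows, never from a script. Its argument "targets" is a list that holds one entry, the list of rows, each a list of 7 numbers: the turn, a rotation vector about the tool's x, y, z in units of pi/2 rad (1.0 is pi/2 rad), then the shift along the tool's x, y, z in units of 30 mm (1.0 is 30 mm), then the gripper's target within -1 to 1 (shut at 1, half-way at 0, fully open at -1). In form: [[[rx, ry, rz, tx, ty, tz, claw], ...]]. A call has 1 to 8 rows; each row shifts and turns the commanded pose from where the row before left it, along the tool's axes as they then stand; what a row does not reach is not made up. A row lasts 1/8 s, in which the tool goes at most 62.5 mm and 10.7 degrees, less where a joint would pass 70% of its speed; a pose out of reach is approached as far as the arm can. A call with a number of a shift or a turn outside -1 to 1 is refused whole. A call with a gripper value outside its range is refused whole. The fingers move at their own pace and stop on an object; the grip force is fixed at half the most. Time passes only in rows, so rows that do not move let the fingers close. It gives the time, the measured TCP pose, the force and the opening at its end, in the units of the state.
- env.get_state(): the state, without advancing time (a new reading comes with each control period).
- env.get_image(name): name is "side" or "top"; returns the picture (400x640x3 uint8, red, green, blue); there is no depth.
- env.get_calibration(name): a dict with "fx", "fy", "cx", "cy" (pixels), "world_from_camera" (4x4, takes a point from camera to world coordinates). Camera axes: x right, y up, looking along -z (the intrinsics and any distortion apply to the point x, -y, -z); pixel columns grow to the right and rows downward; lengths in mm; the calibration is good to about 2 mm. A picture is of the moment at which its call begins. get_calibration takes no time and is no camera call.
- env.hand_in(): hands the job in, once; it reports no verdict.
Trained networks look in the newest picture that a camera, given by its name, has taken for a name from the list of things; names that differ only in an ending like _2 or _b are one class to them, and where a whole thing is asked for, a point or a joint stands for the part that bears it (a point fixed in the world has none). Each returns a list of dicts, best first, with "confidence" (0 to 1); they miss things now and then, are a little off and sometimes report something else, mostly with a low value. They report only what shows in the picture. A call takes as long as a camera call.
- env.outline_of(camera, thing): "pixels" (400x640 bool, what is visible of it).
- env.mark_of(camera, thing): "at" ([x, y, z] in mm, in the coordinates of the camera as it stood for that picture, good to about 4 mm: a listed point, or the origin of a listed thing).
The state is a dict: "t": time; "qpos": joint angles; "joint_velocities": joint speeds; "joint_efforts": joint torques, N m; "position": TCP position; "tool_rot": TCP orientation; "ft_force": force on the tool from outside, world axes, zero at the start; "moment": the same for the moment, N m; "opening": finger opening in mm.
Only numpy, scipy, OpenCV 4.12 (cv2) and the standard library are available. Lean on these libraries where they do the work, as an engineer would, in place of code of your own. Each camera call takes 0.05 s, during which the arm holds its last target. There are 200 camera calls.

## Working session

There is one attempt and no reset: what is moved stays moved. The work goes in short steps, Python scripts to look and compute and a tool call to move; the robot and the scene stay as the last step left them, time stands still between calls to the robot, and variables do not carry over. Pictures are saved under pics/ and viewed, about 8 in all and at most 12, crops included, and the job is handed in when it is done.

Besides the shell and the picture viewer there is one more tool, called after "Emit:" by a JSON object that holds its "method" and its "body". send_rows: Moves the arm, as the interface text tells. Its arguments: {"type":"object","properties":{"targets":{"type":"array"}},"required":["targets"]}

```bash
mkdir -p pics
cat > h.py <<'E'
import numpy as np, cv2
from plant import env
from scipy.spatial.transform import Rotation as R
def w(cam,p):
    return (np.array(env.get_calibration(cam)["world_from_camera"])@np.r_[p,1])[:3]
def proj(cam,p):
    c=env.get_calibration(cam); q=np.linalg.inv(np.array(c["world_from_camera"]))@np.r_[p,1]
    return np.array([c["cx"]+c["fx"]*q[0]/-q[2], c["cy"]+c["fy"]*-q[1]/-q[2]])
def snap(cam,name=None):
    im=env.get_image(cam)
    if name: cv2.imwrite(f"pics/{name}.png",im[:,:,::-1])
    return im
def st():
    s=env.get_state(); print("t",round(s["t"],2),"pos",np.round(s["position"],1),"rot\n",np.round(R.from_rotvec(s["tool_rot"]).as_matrix(),3),"F",np.round(s["ft_force"],1),"op",round(s["opening"],1))
    return s
E
python3 - <<'E'
from h import *
s=st(); print(s["tool_rot"])
for c in("top","side"):
    snap(c,c+"0"); k=env.get_calibration(c); print({a:b for a,b in k.items() if a!="world_from_camera"}, np.round(k["world_from_camera"],2))
    for n in "kit_basket basket_grip reject reject_mid good good_mid reject_crate hook_free hook_free_seat hook_taken hung_basket spray_can fastener_jar block0 screwdriver".split():
        print(c,n,[(round(d["confidence"],2),np.round(w(c,d["at"])).tolist()) for d in env.mark_of(c,n)[:2]])
E
```

```text
t 0.0 pos [149.8 554.6 224.1] rot
 [[ 0.261 -0.001 -0.965]
 [ 0.965 -0.002  0.261]
 [-0.002 -1.     0.   ]] F [-0.   0.6 -0. ] op 90.9
[-1.32361121 -1.01165966  1.01409191]
{'fx': 509.25310564949893, 'fy': 509.25310564949893, 'cx': 312.7275748188817, 'cy': 205.58859138189524} [[ 0.00000e+00  9.90000e-01 -1.00000e-01  3.52920e+02]
 [-1.00000e+00  0.00000e+00 -0.00000e+00 -1.18900e+01]
 [-0.00000e+00  1.00000e-01  9.90000e-01  1.77619e+03]
 [ 0.00000e+00  0.00000e+00  0.00000e+00  1.00000e+00]]
top kit_basket [(0.76, [489.0, -61.0, -1.0]), (0.52, [508.0, -79.0, 5.0])]
top basket_grip [(0.69, [490.0, -60.0, 124.0]), (0.4, [470.0, -46.0, 6.0])]
top reject [(0.46, [472.0, -46.0, 7.0]), (0.36, [488.0, -62.0, 124.0])]
top reject_mid [(0.62, [474.0, -44.0, 49.0])]
top good [(0.4, [507.0, -80.0, 4.0]), (0.37, [367.0, -361.0, 2.0])]
top good_mid [(0.5, [507.0, -81.0, 51.0])]
top reject_crate [(0.88, [692.0, -34.0, 2.0]), (0.18, [369.0, -357.0, 3.0])]
top hook_free [(0.81, [619.0, -272.0, 3.0])]
top hook_free_seat [(0.96, [619.0, -268.0, 175.0]), (0.67, [441.0, 205.0, 5.0])]
top hook_taken [(0.
[... 716 characters left out ...]
, -357.0, -2.0])]
side reject_mid [(0.54, [471.0, -44.0, 53.0])]
side good [(0.62, [509.0, -82.0, 3.0]), (0.54, [490.0, -59.0, 117.0])]
side good_mid [(0.44, [509.0, -82.0, 54.0]), (0.44, [535.0, 451.0, -3.0])]
side reject_crate [(0.67, [689.0, -42.0, -3.0])]
side hook_free [(0.88, [619.0, -267.0, -4.0])]
side hook_free_seat [(0.97, [624.0, -265.0, 169.0])]
side hook_taken [(0.94, [611.0, 250.0, 2.0])]
side hung_basket [(0.63, [590.0, 262.0, 62.0])]
side spray_can [(0.97, [536.0, 450.0, 0.0])]
side fastener_jar [(0.67, [535.0, -438.0, -6.0]), (0.24, [620.0, -269.0, -4.0])]
side block0 [(0.63, [426.0, -206.0, -2.0]), (0.6, [439.0, 207.0, -4.0])]
side screwdriver [(0.91, [364.0, -360.0, 2.0])]
```

Run:
```python
import cv2
from h import *
for p in([619,-270,174],[490,-61,120],[690,-36,0]): print(proj("top",p),proj("side",p))
i=cv2.imread("pics/top0.png"); cv2.imwrite("pics/top0c.png",cv2.resize(i[60:260,300:500],None,fx=3,fy=3,interpolation=cv2.INTER_CUBIC))
```

```text
[395.742292   173.07031367] [419.69523847 236.60729319]
[329.56869293 214.75934517] [327.95155766 219.81455017]
[321.43871527 161.17195373] [390.70893846 232.06563915]
```

View pics/side0.png

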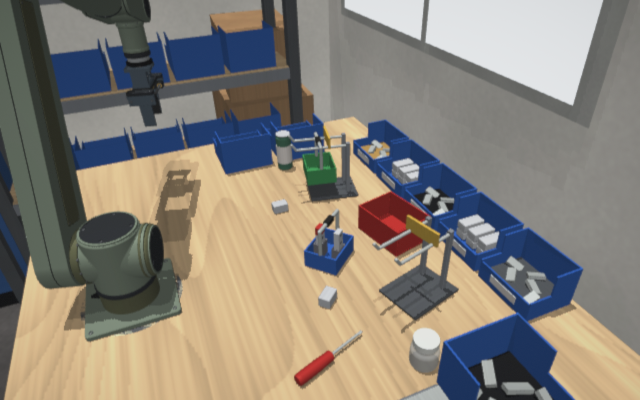

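View pics/top0c.png

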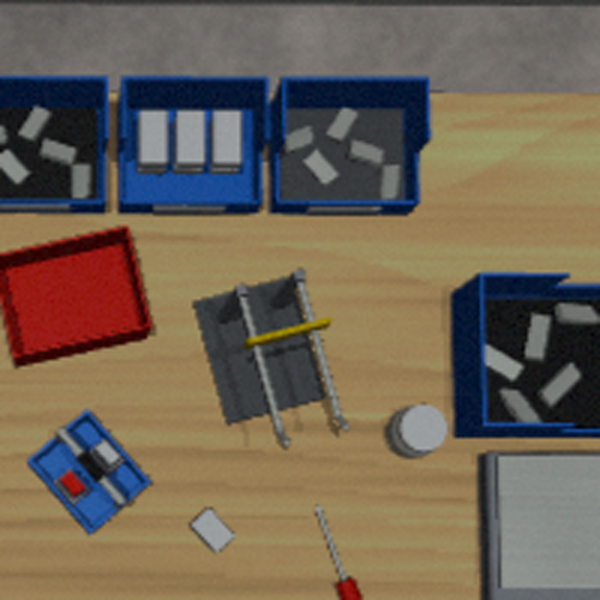

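Side view: the blue basket is at about (330,245) with the red end at (320,228), the crate at (392,220) and the empty stand at (420,265). In the top crop, the red end is at (73,484), the yellow plate at (288,332), and the prongs point down towards (285,440) and (342,428). These fit the marks, so next I'll refine the yaws.

```bash
cat >> h.py <<'E'
def ray(cam,px,z):
    c=env.get_calibration(cam); T=np.array(c["world_from_camera"])
    d=T[:3,:3]@np.array([(px[0]-c["cx"])/c["fx"],-(px[1]-c["cy"])/c["fy"],-1]); o=T[:3,3]
    return (o+d*(z-o[2])/d[2])[:2]
def pl(x,y,z,yaw):
    "what is left to go: turn (about tool y, units), shift after the turn (units)"
    s=env.get_state(); M=R.from_rotvec(s["tool_rot"]).as_matrix(); p=np.array(s["position"])
    y0=np.degrees(np.arctan2(M[1,0],M[0,0])); a=np.radians(yaw); d=np.array([x,y,z])-p
    print("t",round(s["t"],2),"pos",p.round(1),"yaw",y0.round(2),"F",np.round(s["ft_force"],1),"op",round(s["opening"],1),"| ry",round(-(yaw-y0)/90,3),"shift",np.round(np.array([d[0]*np.cos(a)+d[1]*np.sin(a),-d[2],-d[0]*np.sin(a)+d[1]*np.cos(a)])*[1,1,1]/30,3), "tilt y",M[:,1].round(3))
E
python3 - <<'E'
from h import *
im=snap("top").astype(int); r,g,b=im[...,0],im[...,1],im[...,2]
def pca(m,z):
    v,u=np.nonzero(m); P=np.array([ray("top",(a,c),z) for a,c in zip(u,v)]); 
    e,V=np.linalg.eigh(np.cov(P.T)); print(len(P),"mean",P.mean(0).round(1),"long axis deg",np.degrees(np.arctan2(V[1,1],V[0,1])).round(1),"std",np.sqrt(e).round(1))
box=np.zeros(r.shape,bool); box[120:240,360:430]=1
pca(box&(r>1.5*b+30)&(g>1.8*b+10)&(r<260)&(b<70),187)
for n,z in(("kit_basket",50),("reject_crate",80)):
    m=env.outline_of("top",n)[0]["pixels"].astype(np.uint8); pca(m>0,z)
    c=max(cv2.findContours(m,0,1)[0],key=cv2.contourArea); q=cv2.boxPoints(cv2.minAreaRect(c)); Q=np.array([ray("top",k,z) for k in q])
    e=Q[[1,2]]-Q[[0,1]]; print(n,"centre",Q.mean(0).round(1),"sides",np.linalg.norm(e,axis=1).round(1),"deg",np.degrees(np.arctan2(e[:,1],e[:,0])).round(1))
m=env.outline_of("top","reject"); print([(d["confidence"],ray("top",np.argwhere(d["pixels"]).mean(0)[::-1],90)) for d in m])
rb=np.zeros(r.shape,bool); rb[200:240,305:350]=1
pca(rb&(r>120)&(g<70)&(b<70),96)
for n in("basket_grip","hook_free_seat","reject_mid","good_mid"):
    print(n,[(round(d["confidence"],2),np.round(w("top",d["at"])).tolist()) for d in env.mark_of("top",n)[:2]])
pl(479,-35,225,43)
E
```

```text
93 mean [ 626.2 -269.1] long axis deg 105.3 std [ 2.9 27.1]
676 mean [491.  -63.5] long axis deg -142.6 std [23.9 33.5]
kit_basket centre [491.4 -61.7] sides [ 89.7 109.7] deg [ -50.7 -141.1]
1798 mean [685.7 -41.3] long axis deg 106.6 std [37.7 45.9]
reject_crate centre [686.2 -41.3] sides [162.8 133.1] deg [ -77.2 -167.9]
[(0.51, array([470.9514478 , -41.42398627]))]
30 mean [472.8 -42.1] long axis deg -140.9 std [4.2 6.9]
basket_grip [(0.86, [488.0, -62.0, 126.0])]
hook_free_seat [(0.91, [617.0, -268.0, 176.0])]
reject_mid [(0.44, [477.0, -44.0, 48.0])]
good_mid [(0.65, [539.0, 453.0, 6.0]), (0.57, [506.0, -83.0, 49.0])]
t 2.0 pos [150.  555.1 225. ] yaw 74.88 F [0.2 0.  0.6] op 91.0 | ry 0.354 shift [-5.3940e+00 -1.0000e-03 -2.1867e+01] tilt y [ 0.  0. -1.]
```

Emit:
{"method": "send_rows", "body": {"targets": [[[0, 0.094, 0, 0, 0, 0, -1], [0, 0.094, 0, 0, 0, 0, -1], [0, 0.094, 0, 0, 0, 0, -1], [0, 0.095, 0, 0, 0, 0, -1], [0, 0, 0, -0.22, 0, -1, -1], [0, 0, 0, -0.22, 0, -1, -1], [0, 0, 0, -0.22, 0, -1, -1], [0, 0, 0, -0.22, 0, -1, -1]]]}}

```text
t: 3.0
position: [209.0, 446.3, 225.0]
tool_rot: [-1.497, -0.56, 0.559]
ft_force: [0.4, 0.3, 0.1]
opening: 91.0
```

Emit:
{"method": "send_rows", "body": {"targets": [[[0, 0, 0, -0.22, 0, -1, -1], [0, 0, 0, -0.22, 0, -1, -1], [0, 0, 0, -0.22, 0, -1, -1], [0, 0, 0, -0.22, 0, -1, -1], [0, 0, 0, -0.22, 0, -1, -1], [0, 0, 0, -0.22, 0, -1, -1], [0, 0, 0, -0.22, 0, -1, -1], [0, 0, 0, -0.22, 0, -1, -1]]]}}

```text
t: 4.0
position: [326.5, 230.5, 225.2]
tool_rot: [-1.497, -0.56, 0.559]
ft_force: [0.6, -0.1, 0.9]
opening: 91.3
```

Emit:
{"method": "send_rows", "body": {"targets": [[[0, 0, 0, -0.22, 0, -1, -1], [0, 0, 0, -0.22, 0, -1, -1], [0, 0, 0, -0.22, 0, -1, -1], [0, 0, 0, -0.22, 0, -1, -1], [0, 0, 0, -0.22, 0, -1, -1], [0, 0, 0, -0.22, 0, -1, -1], [0, 0, 0, -0.22, 0, -1, -1], [0, 0, 0, -0.22, 0, -1, -1]]]}}

```text
t: 5.0
position: [444.0, 14.5, 225.1]
tool_rot: [-1.498, -0.559, 0.559]
ft_force: [0.1, 0.2, -0.1]
opening: 91.3
```

Run:
```python
from h import *
pl(471.2,-39.3,74,41)
```

```text
t 5.0 pos [444.   14.5 225.1] yaw 40.95 F [ 0.1  0.2 -0.1] op 91.3 | ry -0.001 shift [-0.491  5.036 -1.949] tilt y [ 0.  0. -1.]
```

Emit:
{"method": "send_rows", "body": {"targets": [[[0, 0, 0, -0.245, 0, -0.975, -0.2], [0, 0, 0, -0.245, 0, -0.975, -0.2], [0, 0, 0, 0, 0.5, 0, -0.2], [0, 0, 0, 0, 0.7, 0, -0.2], [0, 0, 0, 0, 0.7, 0, -0.2], [0, 0, 0, 0, 0.7, 0, -0.2], [0, 0, 0, 0, 0, 0, -0.2]]]}}

```text
t: 5.88
position: [468.7, -37.4, 145.2]
tool_rot: [-1.495, -0.556, 0.563]
ft_force: [-0.3, -0.3, 0.4]
opening: 54.9
```

Run:
```python
from h import *
pl(471.2,-39.3,74,41)
a=snap("side"); b=snap("top")
cv2.imwrite("pics/a1.png",np.hstack([cv2.resize(a[170:290,260:380],None,fx=3.3,fy=3.3,interpolation=2),cv2.resize(b[155:275,270:390],None,fx=3.3,fy=3.3,interpolation=2)])[:,:,::-1])
```

```text
t 5.88 pos [468.7 -37.4 145.2] yaw 40.99 F [-0.3 -0.3  0.4] op 54.9 | ry -0.0 shift [ 0.02   2.372 -0.102] tilt y [-0.005  0.001 -1.   ]
```

View pics/a1.png

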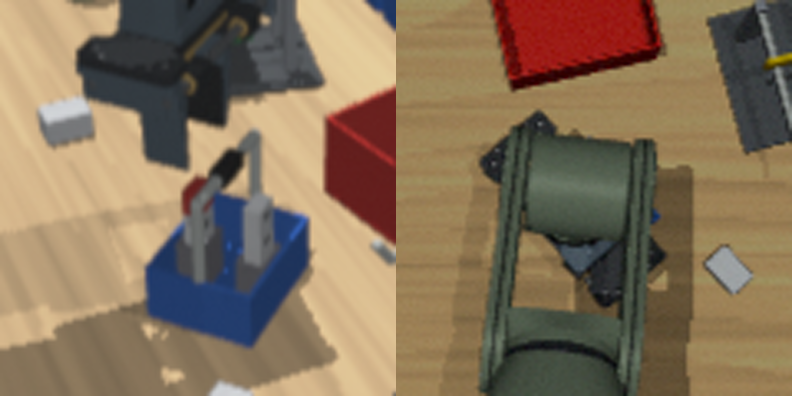

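Emit:
{"method": "send_rows", "body": {"targets": [[[0, 0, 0, 0, 0.7, -0.03, -0.2], [0, 0, 0, 0, 0.7, -0.03, -0.2], [0, 0, 0, 0, 0.6, 0, -0.2], [0, 0, 0, 0, 0.37, 0, -0.2], [0, 0, 0, 0, 0, 0, -0.2]]]}}

```text
t: 6.6
position: [471.9, -39.6, 75.8]
tool_rot: [-1.497, -0.559, 0.559]
ft_force: [-0.2, 0.4, 0.9]
opening: 54.5
```

Run:
```python
from h import *
pl(471.2,-39.3,74,41)
a=snap("side")
cv2.imwrite("pics/a2.png",cv2.resize(a[190:290,280:380],None,fx=5,fy=5,interpolation=2)[:,:,::-1])
```

```text
t 6.6 pos [471.9 -39.6  75.8] yaw 40.96 F [-0.2  0.4  0.9] op 54.5 | ry -0.0 shift [-0.012  0.061  0.022] tilt y [-0.  0. -1.]
```

View pics/a2.png

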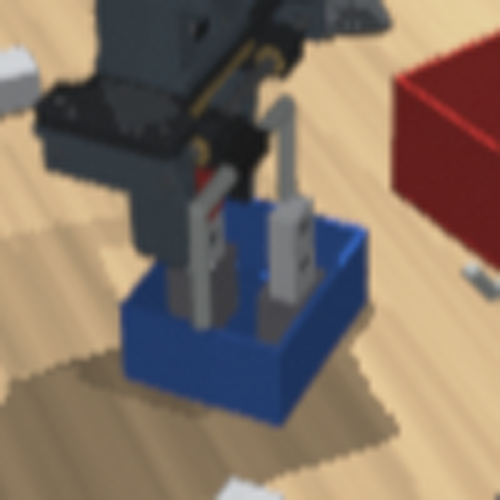

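The fingers straddle the red-ended bracket at about (207,185) in the crop, clear of the bail. I'll close and lift.

Emit:
{"method": "send_rows", "body": {"targets": [[[0, 0, 0, 0, 0, 0, 1], [0, 0, 0, 0, 0, 0, 1], [0, 0, 0, 0, 0, 0, 1], [0, 0, 0, 0, 0, 0, 1], [0, 0, 0, 0, 0, 0, 1], [0, 0, 0, 0, -0.2, 0, 1], [0, 0, 0, 0, -0.3, 0, 1], [0, 0, 0, 0, -0.4, 0, 1]]]}}

```text
t: 7.65
position: [471.9, -39.7, 103.5]
tool_rot: [-1.497, -0.559, 0.559]
ft_force: [0.7, 0.3, -1.0]
opening: 23.7
```

Emit:
{"method": "send_rows", "body": {"targets": [[[0, 0, 0, 0, -0.5, 0, 1], [0, 0, 0, 0, -0.6, 0, 1], [0, 0, 0, 0, -0.8, 0, 1], [0, 0, 0, 0, -0.8, 0, 1], [0, 0, 0, 0, -0.8, 0, 1], [0, 0, 0, 0, -0.6, 0, 1], [0, 0, 0, 0, 0, 0, 1]]]}}

```text
t: 8.52
position: [472.8, -39.8, 227.7]
tool_rot: [-1.499, -0.562, 0.556]
ft_force: [-0.3, 0.3, -1.0]
opening: 24.0
```

Run:
```python
from h import *
pl(688,-40,92,41)
a=snap("side")
cv2.imwrite("pics/a3.png",cv2.resize(a[130:290,260:420],None,fx=3,fy=3,interpolation=2)[:,:,::-1])
```

```text
t 8.53 pos [472.8 -39.8 227.7] yaw 40.96 F [-0.3  0.3 -1. ] op 24.0 | ry -0.0 shift [ 5.41   4.523 -4.713] tilt y [ 0.004 -0.    -1.   ]
```

View pics/a3.png

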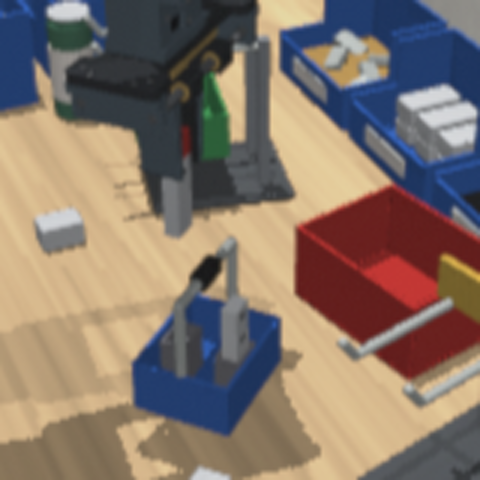

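The reject hangs in the jaws at (178,200), and the good bracket still stands in its pocket. Next is the crate.

Emit:
{"method": "send_rows", "body": {"targets": [[[0, 0, 0, 0.5, 0, -0.44, 1], [0, 0, 0, 0.8, 0, -0.7, 1], [0, 0, 0, 0.9, 0, -0.78, 1], [0, 0, 0, 0.9, 0, -0.78, 1], [0, 0, 0, 0.9, 0, -0.78, 1], [0, 0, 0, 0.8, 0, -0.7, 1], [0, 0, 0, 0.61, 0, -0.53, 1], [0, 0, 0, 0, 0, 0, 1]]]}}

```text
t: 9.57
position: [687.6, -40.0, 223.4]
tool_rot: [-1.496, -0.557, 0.561]
ft_force: [-1.6, 0.7, -0.9]
opening: 23.8
```

Emit:
{"method": "send_rows", "body": {"targets": [[[0, 0, 0, 0, 0.7, 0, 1], [0, 0, 0, 0, 0.8, 0, 1], [0, 0, 0, 0, 0.8, 0, 1], [0, 0, 0, 0, 0.8, 0, 1], [0, 0, 0, 0, 0.7, 0, 1], [0, 0, 0, 0, 0.6, 0, 1], [0, 0, 0, 0, 0, 0, 1]]]}}

```text
t: 10.45
position: [685.4, -39.9, 92.1]
tool_rot: [-1.496, -0.556, 0.562]
ft_force: [0.0, 1.2, -0.8]
opening: 24.0
```

Run:
```python
from h import *
pl(688,-40,92,41)
```

```text
t 10.45 pos [685.4 -39.9  92.1] yaw 40.95 F [ 0.   1.2 -0.8] op 24.0 | ry -0.001 shift [ 0.063  0.003 -0.058] tilt y [-0.004  0.    -1.   ]
```

Emit:
{"method": "send_rows", "body": {"targets": [[[0, 0, 0, 0, 0.4, 0, 1], [0, 0, 0, 0, 0, 0, 1], [0, 0, 0, 0, 0, 0, -0.2], [0, 0, 0, 0, 0, 0, -0.2], [0, 0, 0, 0, 0, 0, -0.2], [0, 0, 0, 0, -0.4, 0, -0.2], [0, 0, 0, 0, -0.8, 0, -0.2], [0, 0, 0, 0, -1, 0, -0.2]]]}}

```text
t: 11.45
position: [687.0, -40.0, 148.9]
tool_rot: [-1.497, -0.559, 0.56]
ft_force: [0.2, -0.3, 0.0]
opening: 54.7
```

Emit:
{"method": "send_rows", "body": {"targets": [[[0, 0, 0, 0, -1, 0, -0.2], [0, 0, 0, 0, -0.8, 0, -0.2], [0, 0, 0, 0, -0.4, 0, -0.2], [0, 0.111, 0, 0, 0, 0, -0.2], [0, 0.111, 0, 0, 0, 0, -0.2], [0, 0.111, 0, 0, 0, 0, -0.2], [0, 0.111, 0, 0, 0, 0, -0.2], [0, 0.111, 0, 0, 0, 0, -0.2]]]}}

```text
t: 12.45
position: [686.9, -40.0, 213.5]
tool_rot: [-1.567, 0.129, -0.127]
ft_force: [-0.1, -0.1, 0.1]
opening: 54.7
```

Emit:
{"method": "send_rows", "body": {"targets": [[[0, 0.111, 0, 0, 0, 0, -0.3], [0, 0.111, 0, 0, 0, 0, -0.3], [0, 0.111, 0, 0, 0, 0, -0.3], [0, 0.111, 0, 0, 0, 0, -0.3], [0, 0, 0, 0, 0, 0, -0.3]]]}}

```text
t: 13.08
position: [686.9, -40.0, 213.6]
tool_rot: [-1.466, 0.666, -0.665]
ft_force: [-0.1, 0.1, 0.3]
opening: 59.6
```

Run:
```python
from h import *
pl(490.5,-61.5,200,-49)
a=snap("side"); b=snap("top")
cv2.imwrite("pics/a4.png",np.hstack([cv2.resize(a[180:280,300:430],None,fx=3,fy=3,interpolation=2),cv2.resize(b[140:240,290:420],None,fx=3,fy=3,interpolation=2)])[:,:,::-1])
for c in("top","side"):
    for n in("kit_basket","basket_grip","good_mid","reject_mid"):
        print(c,n,[(round(d["confidence"],2),np.round(w(c,d["at"])).tolist()) for d in env.mark_of(c,n)[:2]])
for d in env.outline_of("top","kit_basket")[:1]:
    m=d["pixels"].astype(np.uint8); c=max(cv2.findContours(m,0,1)[0],key=cv2.contourArea); q=cv2.boxPoints(cv2.minAreaRect(c)); Q=np.array([ray("top",k,50) for k in q])
    e=Q[[1,2]]-Q[[0,1]]; print("centre",Q.mean(0).round(1),np.linalg.norm(e,axis=1).round(1),np.degrees(np.arctan2(e[:,1],e[:,0])).round(1))
```

```text
t 13.07 pos [686.9 -40.  213.6] yaw -48.84 F [-0.1  0.1  0.3] op 59.6 | ry 0.002 shift [-3.756  0.453 -5.41 ] tilt y [-0.001  0.    -1.   ]
top kit_basket [(0.53, [490.0, -59.0, -0.0])]
top basket_grip [(0.56, [491.0, -61.0, 123.0])]
top good_mid [(0.27, [594.0, 255.0, 61.0])]
top reject_mid [(0.52, [690.0, -43.0, 48.0])]
side kit_basket [(0.61, [491.0, -63.0, 1.0])]
side basket_grip [(0.94, [489.0, -62.0, 115.0])]
side good_mid [(0.61, [507.0, -85.0, 51.0])]
side reject_mid [(0.76, [691.0, -42.0, 55.0])]
```

View pics/a4.png

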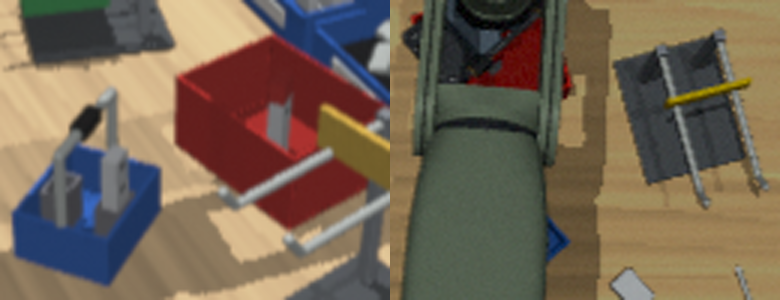

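The reject stands in the crate at about (280,120), and the network puts its middle at (690,-43,50). The basket is unchanged, so I'll go to the bail.

Emit:
{"method": "send_rows", "body": {"targets": [[[0, 0, 0, -0.4, 0, -0.5, -0.3], [0, 0, 0, -0.6, 0.1, -0.9, -0.3], [0, 0, 0, -0.65, 0.1, -0.95, -0.3], [0, 0, 0, -0.65, 0.1, -0.95, -0.3], [0, 0, 0, -0.65, 0.1, -0.95, -0.3], [0, 0, 0, -0.5, 0.05, -0.7, -0.3], [0, 0, 0, -0.3, 0, -0.46, -0.3], [0, 0, 0, 0, 0, 0, -0.3]]]}}

```text
t: 14.62
position: [490.6, -61.9, 200.8]
tool_rot: [-1.465, 0.667, -0.668]
ft_force: [0.2, -0.1, -0.4]
opening: 59.6
```

Emit:
{"method": "send_rows", "body": {"targets": [[[0, 0, 0, 0, 0.6, 0, -0.3], [0, 0, 0, 0, 0.7, 0, -0.3], [0, 0, 0, 0, 0.6, 0, -0.3], [0, 0, 0, 0, 0.5, 0, -0.3], [0, 0, 0, 0, 0.3, 0, -0.3], [0, 0, 0, 0, 0, 0, -0.3], [0, 0, 0, 0, 0, 0, -0.3]]]}}

```text
t: 15.5
position: [491.4, -61.8, 119.8]
tool_rot: [-1.465, 0.666, -0.668]
ft_force: [-0.2, -0.4, -0.4]
opening: 59.6
```

Run:
```python
from h import *
pl(490.4,-61.5,114,-49)
a=snap("side")
cv2.imwrite("pics/a5.png",cv2.resize(a[170:290,270:390],None,fx=4,fy=4,interpolation=2)[:,:,::-1])
```

```text
t 15.5 pos [491.4 -61.8 119.8] yaw -48.95 F [-0.2 -0.4 -0.4] op 59.6 | ry 0.001 shift [-0.031  0.194 -0.019] tilt y [ 0.001 -0.    -1.   ]
```

View pics/a5.png

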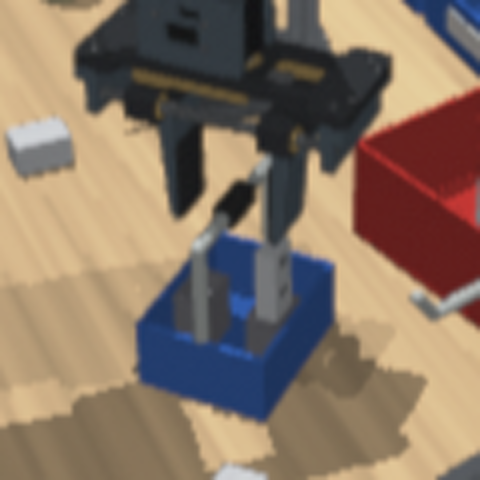

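The sleeve at (237,200) lies between the fingers, whose tips are still above the good bracket. I'll lower 6 mm, grip and lift.

Emit:
{"method": "send_rows", "body": {"targets": [[[0, 0, 0, -0.02, 0.19, 0, -0.3], [0, 0, 0, 0, 0, 0, 1], [0, 0, 0, 0, 0, 0, 1], [0, 0, 0, 0, 0, 0, 1], [0, 0, 0, 0, 0, 0, 1], [0, 0, 0, 0, 0, 0, 1], [0, 0, 0, 0, -0.15, 0, 1], [0, 0, 0, 0, -0.25, 0, 1]]]}}

```text
t: 16.55
position: [489.9, -61.2, 125.4]
tool_rot: [-1.466, 0.669, -0.666]
ft_force: [0.4, -0.1, -3.4]
opening: 14.1
```

Emit:
{"method": "send_rows", "body": {"targets": [[[0, 0, 0, 0, -0.4, 0, 1], [0, 0, 0, 0, -0.5, 0, 1], [0, 0, 0, 0, -0.6, 0, 1], [0, 0, 0, 0, -0.6, 0, 1], [0, 0, 0, 0, -0.4, 0, 1], [0, 0, 0, 0, -0.2, 0, 1], [0, 0, 0, 0, 0, 0, 1]]]}}

```text
t: 17.42
position: [490.5, -61.3, 206.9]
tool_rot: [-1.466, 0.667, -0.668]
ft_force: [0.8, 0.3, -3.6]
opening: 13.9
```

Run:
```python
from h import *
a=np.radians(15.3)
f=lambda d:(619+d*np.cos(a),-268+d*np.sin(a))
print(f(-180),f(-45)); pl(*f(-180),209,15.3)
```

```text
(np.float64(445.37966467759634), np.float64(-315.49714899376715)) (np.float64(575.5949161693991), np.float64(-279.87428724844176))
t 17.43 pos [490.5 -61.3 206.9] yaw -48.96 F [ 0.8  0.3 -3.6] op 13.9 | ry -0.714 shift [-3.687 -0.071 -7.775] tilt y [ 0.  0. -1.]
```

Emit:
{"method": "send_rows", "body": {"targets": [[[0, -0.102, 0, 0, 0, 0, 1], [0, -0.102, 0, 0, 0, 0, 1], [0, -0.102, 0, 0, 0, 0, 1], [0, -0.102, 0, 0, 0, 0, 1], [0, -0.102, 0, 0, 0, 0, 1], [0, -0.102, 0, 0, 0, 0, 1], [0, -0.102, 0, 0, 0, 0, 1], [0, 0, 0, 0, 0, 0, 1]]]}}

```text
t: 18.42
position: [490.0, -61.3, 205.9]
tool_rot: [-1.56, -0.207, 0.209]
ft_force: [-0.8, -0.4, -2.6]
opening: 14.1
```

Emit:
{"method": "send_rows", "body": {"targets": [[[0, 0, 0, -0.5, -0.07, -0.2, 1], [0, 0, 0, -0.8, 0, -0.4, 1], [0, 0, 0, -0.9, 0, -0.5, 1], [0, 0, 0, -0.9, 0, -0.6, 1], [0, 0, 0, -0.8, 0, -0.7, 1], [0, 0, 0, -0.46, 0, -0.8, 1], [0, 0, 0, 0, 0, -0.9, 1], [0, 0, 0, 0, 0, -0.9, 1]]]}}

```text
t: 19.42
position: [402.7, -241.6, 208.9]
tool_rot: [-1.561, -0.207, 0.208]
ft_force: [0.3, -0.3, -2.5]
opening: 14.0
```

Emit:
{"method": "send_rows", "body": {"targets": [[[0, 0, 0, 0, 0, -0.8, 1], [0, 0, 0, 0, 0, -0.7, 1], [0, 0, 0, 0, 0, -0.6, 1], [0, 0, 0, 0, 0, -0.45, 1], [0, 0, 0, 0, 0, -0.22, 1], [0, 0, 0, 0, 0, 0, 1], [0, 0, 0, 0, 0, 0, 1]]]}}

```text
t: 20.3
position: [425.6, -320.1, 208.7]
tool_rot: [-1.56, -0.21, 0.21]
ft_force: [-0.2, 0.3, -2.3]
opening: 13.6
```

Run:
```python
from h import *
a=np.radians(15.3)
f=lambda d:(619+d*np.cos(a),-268+d*np.sin(a))
pl(*f(-45),209,15.3)
A=snap("side"); B=snap("top")
cv2.imwrite("pics/a6.png",np.hstack([cv2.resize(A[190:330,290:480],None,fx=2,fy=2,interpolation=2),cv2.resize(B[120:260,330:520],None,fx=2,fy=2,interpolation=2)])[:,:,::-1])
for c in("top","side"):
    for n in("basket_grip","hook_free_seat","good_mid","hook_free"):
        print(c,n,[(round(d["confidence"],2),np.round(w(c,d["at"])).tolist()) for d in env.mark_of(c,n)[:2]])
```

```text
t 20.3 pos [ 425.6 -320.1  208.7] yaw 15.33 F [-0.2  0.3 -2.3] op 13.6 | ry 0.0 shift [ 5.175 -0.011 -0.026] tilt y [-0.     0.001 -1.   ]
top basket_grip [(0.73, [425.0, -322.0, 218.0]), (0.36, [540.0, 454.0, 5.0])]
top hook_free_seat [(0.77, [618.0, -269.0, 177.0])]
top good_mid [(0.62, [426.0, -318.0, 94.0])]
top hook_free [(0.89, [624.0, -271.0, 4.0]), (0.39, [536.0, -440.0, -1.0])]
side basket_grip [(0.57, [425.0, -320.0, 212.0]), (0.3, [452.0, -315.0, 97.0])]
side hook_free_seat [(0.86, [623.0, -266.0, 172.0])]
side good_mid [(0.72, [451.0, -311.0, 146.0])]
side hook_free [(0.62, [623.0, -267.0, -1.0])]
```

View pics/a6.png

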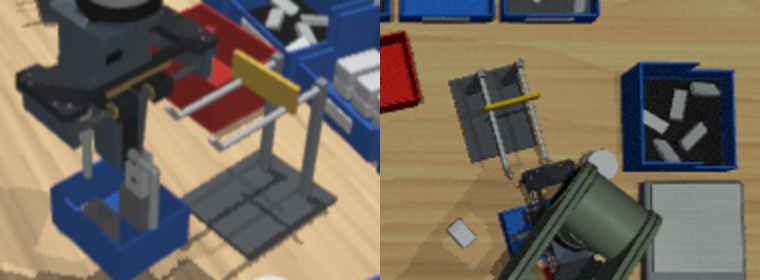

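The basket is held level in front of the prongs with the bracket in place at (140,190). The stand marks agree with each other, so I'll enter along the stand's x.

Emit:
{"method": "send_rows", "body": {"targets": [[[0, 0, 0, 0.3, 0, -0.01, 1], [0, 0, 0, 0.6, 0, -0.02, 1], [0, 0, 0, 0.7, 0, 0, 1], [0, 0, 0, 0.7, 0, 0, 1], [0, 0, 0, 0.7, 0, 0, 1], [0, 0, 0, 0.7, 0, 0, 1], [0, 0, 0, 0.7, 0, 0, 1], [0, 0, 0, 0.5, 0, 0, 1]]]}}

```text
t: 21.8
position: [569.4, -282.2, 208.5]
tool_rot: [-1.56, -0.21, 0.21]
ft_force: [-0.5, -0.0, -2.8]
opening: 13.7
```

Emit:
{"method": "send_rows", "body": {"targets": [[[0, 0, 0, 0.27, 0, 0, 1], [0, 0, 0, 0, 0, 0, 1], [0, 0, 0, 0, 0, 0, 1], [0, 0, 0, 0, 0.2, 0, 1], [0, 0, 0, 0, 0.2, 0, 1], [0, 0, 0, 0, 0.2, 0, 1], [0, 0, 0, 0, 0.2, 0, 1], [0, 0, 0, 0, 0, 0, 1]]]}}

```text
t: 22.8
position: [575.3, -280.4, 183.9]
tool_rot: [-1.56, -0.209, 0.211]
ft_force: [-0.4, -0.7, -4.1]
opening: 13.9
```

Run:
```python
from h import *
a=np.radians(15.3)
f=lambda d:(620+d*np.cos(a),-267.5+d*np.sin(a))
pl(*f(-45),173,15.3)
A=snap("side"); B=snap("top")
cv2.imwrite("pics/a7.png",np.hstack([cv2.resize(A[160:310,330:470],None,fx=2.8,fy=2.8,interpolation=2),cv2.resize(B[120:270,330:470],None,fx=2.8,fy=2.8,interpolation=2)])[:,:,::-1])
```

```text
t 22.8 pos [ 575.3 -280.4  183.9] yaw 15.3 F [-0.4 -0.7 -4.1] op 13.9 | ry 0.0 shift [0.05  0.362 0.022] tilt y [-0.001  0.001 -1.   ]
```

View pics/a7.png

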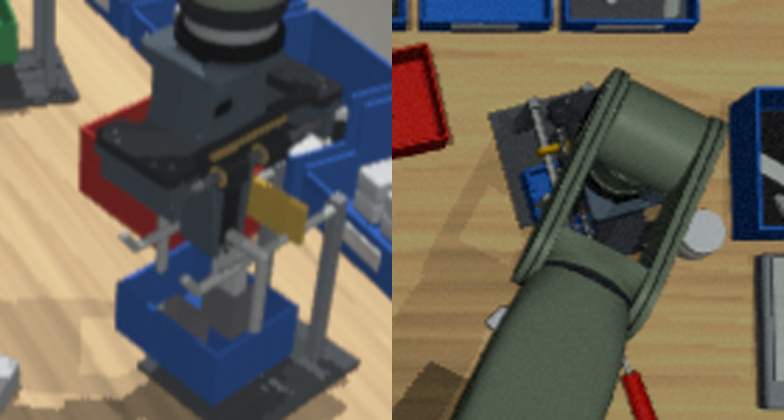

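The bail straddles both prongs, with the rods outside them, near the plate at (275,210). I'll lower onto the prongs gently.

Emit:
{"method": "send_rows", "body": {"targets": [[[0, 0, 0, 0, 0.15, 0, 1], [0, 0, 0, 0, 0.1, 0, 1], [0, 0, 0, 0, 0.05, 0, 1], [0, 0, 0, 0, 0, 0, 1]]]}}

```text
t: 23.4
position: [575.6, -280.6, 175.5]
tool_rot: [-1.56, -0.21, 0.21]
ft_force: [0.4, 0.2, -3.4]
opening: 13.7
```

Emit:
{"method": "send_rows", "body": {"targets": [[[0, 0, 0, 0, 0.06, 0, 1], [0, 0, 0, 0, 0, 0, 1]]]}}

```text
t: 23.65
position: [575.6, -280.6, 173.8]
tool_rot: [-1.56, -0.21, 0.21]
ft_force: [-0.0, -0.0, -3.7]
opening: 13.9
```

Emit:
{"method": "send_rows", "body": {"targets": [[[0, 0, 0, 0, 0.06, 0, 1], [0, 0, 0, 0, 0, 0, 1]]]}}

```text
t: 23.9
position: [575.8, -280.7, 172.4]
tool_rot: [-1.561, -0.21, 0.209]
ft_force: [-0.3, -0.1, -1.9]
opening: 13.9
```

Emit:
{"method": "send_rows", "body": {"targets": [[[0, 0, 0, 0, 0.05, 0, 1], [0, 0, 0, 0, 0, 0, 1]]]}}

```text
t: 24.15
position: [575.9, -280.7, 172.1]
tool_rot: [-1.561, -0.211, 0.209]
ft_force: [-1.7, 0.5, 5.2]
opening: 13.9
```

Emit:
{"method": "send_rows", "body": {"targets": [[[0, 0, 0, 0, -0.04, 0, 1], [0, 0, 0, 0, 0, 0, 0.5], [0, 0, 0, 0, 0, 0, 0.2], [0, 0, 0, 0, 0, 0, 0.2], [0, 0, 0, 0, -0.2, 0, 0.2], [0, 0, 0, 0, -0.5, 0, 0.2], [0, 0, 0, 0, -0.8, 0, 0.2], [0, 0, 0, 0, -0.8, 0, 0.2]]]}}

```text
t: 25.15
position: [575.9, -280.7, 242.8]
tool_rot: [-1.561, -0.211, 0.209]
ft_force: [0.4, 0.3, -0.9]
opening: 36.7
```

Run:
```python
from h import *
a=np.radians(15.3)
f=lambda d:(620+d*np.cos(a),-267.5+d*np.sin(a))
pl(*f(-80),235,15.3)
for k in range(2):
  for c in("side","top"):
    snap(c)
    for n in("basket_grip","hook_free_seat","good_mid"):
        print(c,n,[(round(d["confidence"],2),np.round(w(c,d["at"])).tolist(),np.round((np.array([[np.cos(a),np.sin(a)],[-np.sin(a),np.cos(a)]])@(w(c,d["at"])[:2]-f(0)))).tolist()) for d in env.mark_of(c,n)[:1]])
A=env.get_image("side")
cv2.imwrite("pics/a8.png",cv2.resize(A[180:310,340:470],None,fx=4,fy=4,interpolation=2)[:,:,::-1])
```

```text
t 25.15 pos [ 575.9 -280.7  242.8] yaw 15.31 F [ 0.4  0.3 -0.9] op 36.7 | ry 0.0 shift [-1.133  0.26   0.037] tilt y [ 0.001 -0.001 -1.   ]
side basket_grip [(0.72, [577.0, -280.0, 176.0], [-45.0, -1.0])]
side hook_free_seat [(0.55, [622.0, -271.0, 171.0], [1.0, -4.0])]
side good_mid [(0.68, [442.0, 206.0, -4.0], [-47.0, 504.0])]
top basket_grip [(0.8, [575.0, -281.0, 180.0], [-47.0, -1.0])]
top hook_free_seat [(0.76, [618.0, -269.0, 176.0], [-2.0, -1.0])]
top good_mid []
side basket_grip [(0.87, [575.0, -283.0, 180.0], [-47.0, -3.0])]
side hook_free_seat [(0.59, [622.0, -269.0, 169.0], [2.0, -2.0])]
side good_mid [(0.61, [599.0, -277.0, 106.0], [-23.0, -4.0])]
top basket_grip [(0.83, [576.0, -279.0, 181.0], [-46.0, 1.0])]
top hook_free_seat [(0.61, [620.0, -268.0, 180.0], [-0.0, -1.0])]
top good_mid [(0.29, [368.0, -357.0, 2.0], [-267.0, -20.0])]
```

View pics/a8.png

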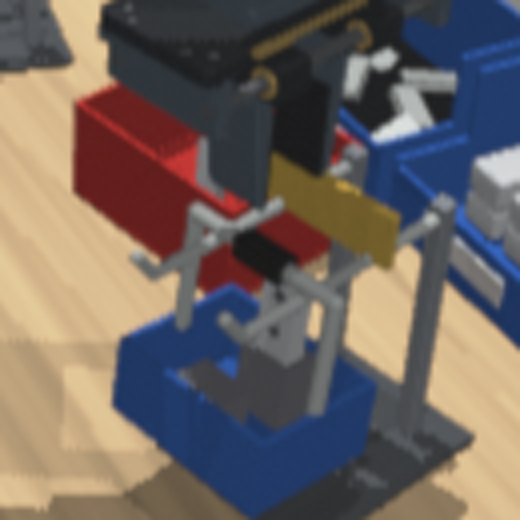

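The basket hangs on both prongs, with the sleeve at (262,255) about 46 mm before the plate. I'll move in front of the bar, close the fingers and lower for the push.

Emit:
{"method": "send_rows", "body": {"targets": [[[0, 0, 0, -0.6, 0, 0, 1], [0, 0, 0, -0.55, 0, 0, 1], [0, 0, 0, 0, 0, 0, 1], [0, 0, 0, 0, 0.7, 0, 1], [0, 0, 0, 0, 0.7, 0, 1], [0, 0, 0, 0, 0.6, 0, 1], [0, 0, 0, 0, 0.4, 0, 1], [0, 0, 0, 0, 0, 0, 1]]]}}

```text
t: 27.0
position: [542.1, -289.5, 168.1]
tool_rot: [-1.559, -0.209, 0.21]
ft_force: [-0.3, -0.5, -0.1]
opening: 0.5
```

Emit:
{"method": "send_rows", "body": {"targets": [[[0, 0, 0, 0.2, 0, 0, 1], [0, 0, 0, 0.2, 0, 0, 1], [0, 0, 0, 0.2, 0, 0, 1], [0, 0, 0, 0.2, 0, 0, 1], [0, 0, 0, 0.2, 0, 0, 1], [0, 0, 0, 0.2, 0, 0, 1], [0, 0, 0, 0.15, 0, 0, 1], [0, 0, 0, 0, 0, 0, 1]]]}}

```text
t: 28.0
position: [582.3, -278.7, 168.5]
tool_rot: [-1.56, -0.211, 0.209]
ft_force: [-0.1, -0.9, -0.8]
opening: 0.5
```

Run:
```python
from h import *
a=np.radians(15.3)
f=lambda d:(620+d*np.cos(a),-267.5+d*np.sin(a))
pl(*f(-27.5),171,15.3)
for c in("side","top"):
    snap(c)
    for n in("basket_grip",):
        print(c,n,[(round(d["confidence"],2),np.round(w(c,d["at"])).tolist(),np.round((np.array([[np.cos(a),np.sin(a)],[-np.sin(a),np.cos(a)]])@(w(c,d["at"])[:2]-f(0)))).tolist()) for d in env.mark_of(c,n)[:1]])
```

```text
t 28.0 pos [ 582.3 -278.7  168.5] yaw 15.32 F [-0.1 -0.9 -0.8] op 0.5 | ry 0.0 shift [ 0.395 -0.083  0.027] tilt y [ 0.001  0.001 -1.   ]
side basket_grip [(0.97, [599.0, -275.0, 176.0], [-22.0, -2.0])]
top basket_grip [(0.5, [600.0, -271.0, 180.0], [-21.0, 2.0])]
```

Emit:
{"method": "send_rows", "body": {"targets": [[[0, 0, 0, 0.15, 0, 0, 1], [0, 0, 0, 0.1, 0, 0, 1], [0, 0, 0, 0.08, 0, 0, 1], [0, 0, 0, 0, 0, 0, 1]]]}}

```text
t: 28.7
position: [591.6, -276.3, 168.8]
tool_rot: [-1.561, -0.211, 0.209]
ft_force: [-0.8, 0.5, -0.9]
opening: 0.2
```

Emit:
{"method": "send_rows", "body": {"targets": [[[0, 0, 0, 0.05, 0, 0, 1], [0, 0, 0, 0, 0, 0, 1]]]}}

```text
t: 28.95
position: [592.5, -276.0, 168.8]
tool_rot: [-1.56, -0.21, 0.21]
ft_force: [-0.2, -0.2, 1.2]
opening: 0.2
```

Emit:
{"method": "send_rows", "body": {"targets": [[[0, 0, 0, 0.05, 0, 0, 1], [0, 0, 0, 0, 0, 0, 1]]]}}

```text
t: 29.2
position: [594.0, -275.6, 168.8]
tool_rot: [-1.561, -0.21, 0.21]
ft_force: [-1.2, -0.4, 0.9]
opening: 0.1
```

Emit:
{"method": "send_rows", "body": {"targets": [[[0, 0, 0, 0.05, 0, 0, 1], [0, 0, 0, 0, 0, 0, 1]]]}}

```text
t: 29.45
position: [595.6, -275.2, 168.8]
tool_rot: [-1.561, -0.21, 0.209]
ft_force: [-0.9, -1.0, 0.1]
opening: 0.8
```

Emit:
{"method": "send_rows", "body": {"targets": [[[0, 0, 0, 0.05, 0, 0, 1], [0, 0, 0, 0, 0, 0, 1]]]}}

```text
t: 29.7
position: [597.0, -274.7, 168.8]
tool_rot: [-1.561, -0.21, 0.209]
ft_force: [0.2, -0.5, -0.4]
opening: 0.4
```

Emit:
{"method": "send_rows", "body": {"targets": [[[0, 0, 0, 0.05, 0, 0, 1], [0, 0, 0, 0, 0, 0, 1]]]}}

```text
t: 29.95
position: [598.0, -274.5, 168.8]
tool_rot: [-1.56, -0.209, 0.21]
ft_force: [-2.5, -1.2, 0.5]
opening: 0.4
```

Emit:
{"method": "send_rows", "body": {"targets": [[[0, 0, 0, 0.05, 0, 0, 1], [0, 0, 0, 0, 0, 0, 1]]]}}

```text
t: 30.2
position: [598.0, -274.4, 168.7]
tool_rot: [-1.56, -0.207, 0.213]
ft_force: [-6.0, -0.7, 1.8]
opening: 0.2
```

Run:
```python
from h import *
a=np.radians(15.3)
f=lambda d:(620+d*np.cos(a),-267.5+d*np.sin(a))
pl(*f(-27.5),171,15.3)
for c in("side","top"):
    A=snap(c)
    if c=="side": cv2.imwrite("pics/a9.png",cv2.resize(A[180:310,340:470],None,fx=4,fy=4,interpolation=2)[:,:,::-1])
    for n in("basket_grip",):
        print(c,n,[(round(d["confidence"],2),np.round(w(c,d["at"])).tolist(),np.round((np.array([[np.cos(a),np.sin(a)],[-np.sin(a),np.cos(a)]])@(w(c,d["at"])[:2]-f(0)))).tolist()) for d in env.mark_of(c,n)[:1]])
```

```text
t 30.2 pos [ 598.  -274.4  168.7] yaw 15.31 F [-6.  -0.7  1.8] op 0.2 | ry 0.0 shift [-0.149 -0.075  0.03 ] tilt y [-0.004 -0.    -1.   ]
side basket_grip [(0.73, [616.0, -269.0, 175.0], [-4.0, -0.0])]
top basket_grip [(0.71, [615.0, -271.0, 183.0], [-6.0, -2.0])]
```

View pics/a9.png

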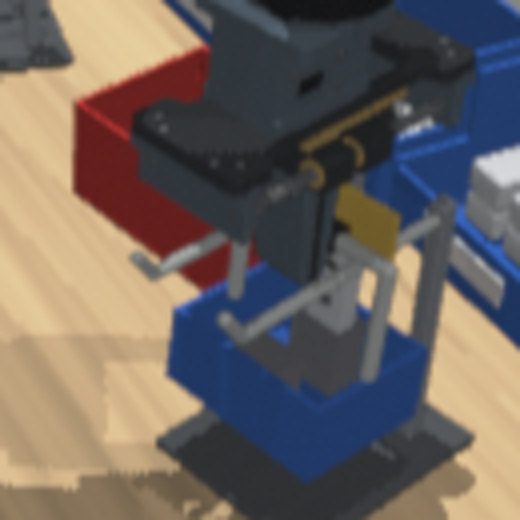

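The bar is against the plate: 6 N of reaction, and the marks put it 4–6 mm before the plate plane. I'll back off slowly, rise and check.

Emit:
{"method": "send_rows", "body": {"targets": [[[0, 0, 0, -0.1, 0, 0, 1], [0, 0, 0, -0.2, 0, 0, 1], [0, 0, 0, -0.4, 0, 0, 1], [0, 0, 0, -0.5, 0, 0, 1], [0, 0, 0, 0, -0.5, 0, 1], [0, 0, 0, 0, -0.9, 0, 1], [0, 0, 0, 0, -0.9, 0, 1], [0, 0, 0, 0, -0.9, 0, 1]]]}}

```text
t: 31.4
position: [565.3, -283.6, 267.1]
tool_rot: [-1.562, -0.211, 0.208]
ft_force: [0.1, -0.8, -0.2]
opening: 0.3
```

Emit:
{"method": "send_rows", "body": {"targets": [[[0, 0, 0, -0.6, -0.5, 0, 1], [0, 0, 0, -0.9, -0.3, 0, 1], [0, 0, 0, -0.9, 0, 0, 1], [0, 0, 0, -0.9, 0, 0, 1], [0, 0, 0, -0.9, 0, 0, 1], [0, 0, 0, -0.6, 0, 0, 1], [0, 0, 0, 0, 0, 0, 1], [0, 0, 0, 0, 0, 0, 1]]]}}

```text
t: 32.4
position: [426.3, -321.5, 288.8]
tool_rot: [-1.56, -0.21, 0.209]
ft_force: [-0.1, 0.2, -0.9]
opening: 0.2
```

Run:
```python
from h import *
a=np.radians(15.3)
f=lambda d:(620+d*np.cos(a),-267.5+d*np.sin(a))
st()
for k in(0,1):
  for c in("side","top"):
    A=snap(c)
    if c=="side": cv2.imwrite("pics/a10.png",cv2.resize(A[180:310,320:470],None,fx=4,fy=4,interpolation=2)[:,:,::-1])
    for n in("basket_grip","good_mid","reject_mid"):
        print(c,n,[(round(d["confidence"],2),np.round(w(c,d["at"])).tolist(),np.round((np.array([[np.cos(a),np.sin(a)],[-np.sin(a),np.cos(a)]])@(w(c,d["at"])[:2]-f(0)))).tolist()) for d in env.mark_of(c,n)[:1]])
```

```text
t 32.4 pos [ 426.3 -321.5  288.8] rot
 [[ 0.965  0.001 -0.264]
 [ 0.264  0.     0.965]
 [ 0.001 -1.     0.   ]] F [-0.1  0.2 -0.9] op 0.2
side basket_grip [(0.97, [617.0, -272.0, 180.0], [-4.0, -4.0])]
side good_mid [(0.48, [636.0, -268.0, 108.0], [15.0, -4.0])]
side reject_mid [(0.57, [691.0, -44.0, 55.0], [127.0, 197.0])]
top basket_grip [(0.62, [613.0, -272.0, 181.0], [-8.0, -2.0])]
top good_mid [(0.56, [632.0, -265.0, 108.0], [12.0, -1.0])]
top reject_mid [(0.39, [692.0, -45.0, 49.0], [128.0, 195.0])]
side basket_grip [(0.7, [615.0, -266.0, 177.0], [-5.0, 3.0])]
side good_mid [(0.47, [639.0, -268.0, 109.0], [18.0, -5.0])]
side reject_mid [(0.43, [687.0, -40.0, 55.0], [125.0, 202.0])]
top basket_grip [(0.81, [612.0, -268.0, 180.0], [-7.0, 2.0])]
top good_mid [(0.36, [631.0, -265.0, 105.0], [11.0, -0.0])]
top reject_mid [(0.43, [692.0, -42.0, 46.0], [129.0, 199.0])]
```

View pics/a10.png

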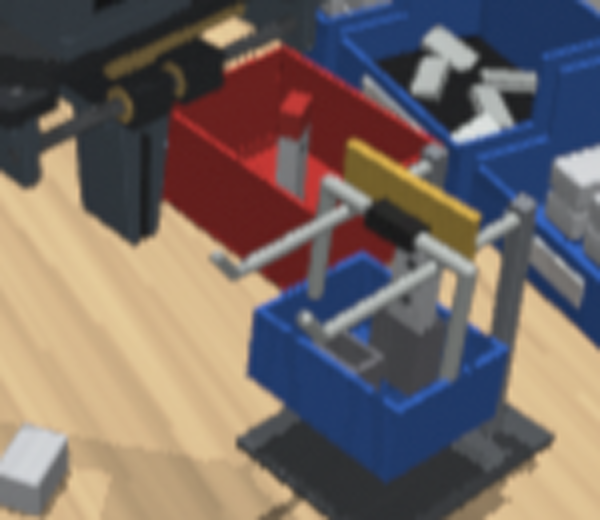

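Emit:
{"method": "send_rows", "body": {"targets": [[[0, 0, 0, 0, 0, 0, 1], [0, 0, 0, 0, 0, 0, 1], [0, 0, 0, 0, 0, 0, 1], [0, 0, 0, 0, 0, 0, 1], [0, 0, 0, 0, 0, 0, 1], [0, 0, 0, 0, 0, 0, 1], [0, 0, 0, 0, 0, 0, 1], [0, 0, 0, 0, 0, 0, 1]]]}}

```text
t: 34.2
position: [426.1, -321.5, 288.8]
tool_rot: [-1.56, -0.21, 0.21]
ft_force: [-0.8, 0.7, -0.7]
opening: 0.6
```

```bash
python3 -c "
from plant import env
print(env.hand_in())"
```

```text
the job is handed in; nothing more can be done
None
```

I put the red-ended bracket in the reject crate. The blue basket now hangs across both prongs of the empty stand, with its sleeve pushed against the yellow plate. I handed in at about 34 s of the 72 s allowed; the hand-in gives no verdict.

- **Reject:** it stands upright in the crate, its middle at about (690, -43, 50) mm, well below the rim.
- **Basket:** the bar centre is 4–8 mm before the plate, at most 4 mm off the middle, and 177–181 mm high. The push ended at 6 N on the wrist. The good bracket stands in its pocket.
- **Release and surroundings:** the gripper was well clear of everything before hand-in. I saw nothing else disturbed in the pictures, but I did not re-measure the other objects' positions.
- **Disagreements:** the top and side networks differed by about 4–7 mm on the good bracket and by a few mm on the basket, which is within their stated accuracy and the tolerances. A few low-confidence reports earlier named the wrong thing, and I discarded them after checking the pictures.

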